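# Slide the plate reader's locked carriage home

## Robot

A 6-joint arm with a two-finger parallel gripper is mounted at the origin on the work surface. World frame = base frame: x ahead of the robot, y to its left, z up, the work surface at z = 0. Lengths are in m, angles in degrees, forces in N, time in s.
With the tool pointing down it reaches from about 0.3 to 0.75 m from the base axis. Payload 8.5 kg.
Tool frame: the origin (TCP) lies midway between the tips of the shut fingers; the grasp point (between the pads) lies 19 mm behind it; z points along the fingers, x is the direction in which the jaws open and shut, and the axes are right-handed (so a half turn about z gives the same grasp; the last joint's range is limited). The gripper opens to 88 mm and grips with 3 to 60 N. Pads are 18 mm wide; open, the fingers measure 123 mm over their backs; the gripper's body (75 mm by 187 mm) begins 45 mm behind the grasp point.
Start: joints at [-76.679, 21.807, 74.336, -0, 83.858, -12.336], TCP at [0.238, -0.496, 0.239] pointing down, gripper open.
Joint ranges: [-178.18, 178.18], [-50.72, 133.34], [12.68, 142.11], [-81.47, 261.47], [9.98, 163.14], [-165.26, 165.26]. Speed limits (degrees/s): [136.94, 136.94, 180, 180, 180, 180].

## Interface

Orientations are given as a 3x3 rotation matrix whose columns are the frame's x, y, z axes.
In Python, from station import robot gives the robot as it stands. The module is installed in compiled form; this text tells all that it offers.
- The arm moves only by the tool drive_tool, never from a script. Its argument "steps" is text: rows parted by semicolons, each of 4 numbers parted by spaces: the shift along the tool's x, y, z in m, then the turn about the tool's z in rad. A call has 1 to 20 rows; each row shifts and turns the commanded pose from where the row before left it, along the tool's axes as they then stand; what a row does not reach is not made up. A row lasts 1/8 s, in which the tool goes at most 62.5 mm and 10.7 degrees, less where a joint would pass 70% of its speed; a pose out of reach is approached as far as the arm can. A call with a gripper value outside its range is refused whole. "fingers" is the closure, from 0 (fully open) to 1 (shut), set as the call begins (left out, the last holds). The fingers move at their own pace and stop on an object; "squeeze" is the grip in N (left out, the last holds). Time passes only in rows, so rows that do not move let the fingers close. It gives the time, the measured TCP pose, the force and the opening at its end, in the units of the state.
- robot.state(): the state, without advancing time (a new reading comes with each control period).
- robot.get_image(name): name is "scene" or "top"; returns (picture, depth): 384x512x3 uint8, red, green, blue; 384x512 float32, m along the optical axis (not along the pixel's ray), 0 where there is no reading.
- robot.calibration(name): a dict with "fx", "fy", "cx", "cy" (pixels), "world_from_camera" (4x4, takes a point from camera to world coordinates). Camera axes: x right, y up, looking along -z (the intrinsics and any distortion apply to the point x, -y, -z); pixel columns grow to the right and rows downward; lengths in m; the calibration is good to about 2 mm. A picture is of the moment at which its call begins. calibration takes no time and is no camera call.
- robot.sign_off(): hands the job in, once; it reports no verdict.
The state is a dict: "t": time; "qpos": joint angles; "qd": joint speeds; "tau": joint torques, N m; "position": TCP position; "tcp_rot": TCP orientation; "ft_force": force on the tool from outside, world axes, zero at the start; "ft_torque": the same for the moment, N m; "gripper_width": opening from 0.0 (shut) to 1.0 (fully open).
Only numpy, scipy, OpenCV 4.12 (cv2) and the standard library are available. Lean on these libraries where they do the work, as an engineer would, in place of code of your own. Each camera call takes 0.05 s, during which the arm holds its last target.

## Task

The plate reader's sample carriage is locked out at its loading position. With a fingertip press the orange thumb button on the carriage and, keeping it held down, slide the carriage into the reader until it meets its end stop; then let go so that the button springs right up and locks the carriage there. Pick nothing up: the sample plate stays seated in the carriage, and everything else on the bench stays where it is.

Things in the scene. Friction and masses are not known exactly. Their poses are not given: they have to be found in the camera images.
- reader: Plate reader, fixed: charcoal wedge housing 277 long, 240 wide, 68 high in front, 142 behind, with a tilted display (top about 190 high); before it a low loading bed 223 x 170 with two guide rods and a slotted rack. Origin: bench level under the bed's middle. x: the way the carriage slides in, y: across the bed, z: up. Bed: x = -115 to the housing's front face at x = +108.
- carriage (a joint): Travel (m) of the grey plate carriage along the reader's x: 0 = out at the loading position, where it starts locked; 0.126 = at the end stop. The rack has a slot every 9 mm; a tooth locks the carriage (1 mm play) in the slot it stands at while the button is up. Unlocked it slides with 1.2 N of friction.
- release (a joint): Travel (m) of the orange thumb button, straight down: 0 = up (locking), 0.008 = fully down. Its spring takes 2 N to start and 4.2 N fully down and lifts it again when let go. The tooth is clear of the rack from 0.005; let go between two slots, the button stays half down and locks at the next slot.
- button_top (a point): Middle of the flat face on top of the orange button; moves with it. Button 32 along the slide x 42 across; flat face 27 x 42, 46 above the bench when up, 38 when down (6 proud of the carriage apron round it). On its housing side stands a lip 5 thick, 4 high for the finger to push against. With the carriage home this point is 47 before the housing's face.
- nest (a point): Middle of the floor of the carriage's plate nest, 30 above the bench, 94 towards the housing from button_top; moves with the carriage. The nest's rim (top 36 above the bench) begins 46 from button_top. Axes as reader.
- plate_center (a point): Centre of the 96-well sample plate lying loose in the nest: white, 85.5 along the slide x 127.8 across x 14.4 high, coloured wells on top; its top is 44 above the bench. It rides along with the carriage through the slot (54 high). About 70 g.
- tip_box: Bystander: pipette-tip box, green base with clear lid, 80 x 118 x 86 high, standing loose beside the bed. Origin: middle of its underside.
- tube_rack: Bystander: blue rack 105 x 66 with small capped tubes, 43 high, loose beside the bed. Origin: middle of its underside.
- marker: Bystander: marker pen with blue cap, 135 long, 12 thick, lying loose in front of the bed. Origin: middle of its underside, its x axis along the pen.
- spare_plate: Bystander: spare 96-well plate with clear lid, 85.5 x 127.8 x 17.5 high, lying loose on the bench. Origin: middle of its underside.
- beaker: Bystander: small glass beaker, 68 across, 85 high, standing loose beside the housing. Origin: middle of its underside.
- pipette: Bystander: micropipette, 280 long, 26 thick, lying loose on the bench. Origin: underside, near its middle; its x axis points to the tip.
- wash_bottle: Bystander: white wash bottle with blue band and cap, 74 across, 195 high with its spout, standing loose. Origin: middle of its underside.

How it is judged:
By the outcome, as a careful person would: the job done as asked, in the order asked, and still so for the second after the job is handed in, with the robot touching nothing.
It also fails if it takes over 38 s, if anything falls off the work surface, if the arm or the gripper's body presses on something with over 40 N, if the wrist force passes 120 N, or if a joint passes its speed limit or range.

## Working session

There is one attempt and no reset: what is moved stays moved. The work goes in short steps, Python scripts to look and compute and a tool call to move; the robot and the scene stay as the last step left them, time stands still between calls to the robot, and variables do not carry over. Pictures are saved under pics/ and viewed, and the job is handed in when it is done.

Besides the shell and the picture viewer there is one more tool, called after ">>>" in YAML: its name, and indented under it one key for each argument. drive_tool: Moves the arm, as the interface text tells. Its arguments: {"type":"object","properties":{"steps":{"type":"string"},"fingers":{"type":"number"},"squeeze":{"type":"number"}},"required":["steps"]}

```bash
mkdir -p pics
python3 - <<'E'
from station import robot
import cv2,numpy as np
s=robot.state();print(s)
for n in("scene","top"):
    p,d=robot.get_image(n);cv2.imwrite(f"pics/{n}0.png",p[:,:,::-1]);np.savez(f"pics/{n}0.npz",p=p,d=d);print(robot.calibration(n))
E
```

```text
{'t': 0.0, 'qpos': array([-7.66772135e+01,  2.18389017e+01,  7.43825444e+01, -1.35448146e-03,
        8.38573913e+01, -1.23355916e+01]), 'qd': array([-0.03302782,  0.06809262,  0.03567927,  0.02894317, -0.06608338,
       -0.00205343]), 'tau': array([ 6.14578971e-05, -4.37926483e+01, -2.24553019e+01,  7.13390834e-02,
        3.52282869e-02, -1.27000158e-04]), 'position': array([ 0.23808298, -0.49549998,  0.23817034]), 'tcp_rot': array([[ 4.33006459e-01, -9.01390754e-01, -3.39946487e-04],
       [-9.01389808e-01, -4.33006508e-01,  1.33352503e-03],
       [-1.34922617e-03, -2.71000651e-04, -9.99999053e-01]]), 'ft_force': array([-1.06247046,  0.84710484, -0.13456128]), 'ft_torque': array([ 0.0112757 ,  0.01539012, -0.05096774]), 'gripper_width': 0.9964582409416399}
{'fx': 349.47619156620345, 'fy': 349.47619156620345, 'cx': 253.5344712102302, 'cy': 192.0183808245166, 'world_from_camera': array([[-0.81275484, -0.48457794,  0.32344055,  0.9537793 ],
       [ 0.58237556, -0.66012774,  0.47441551,  0.43785312],
       [-0.01637921,  0.57394737,  0.81872837,  1.01428829],
       [ 0.        ,  0.        ,  0.        ,  1.        ]])}
{'fx': 469.4071373587662, 'fy': 469.4071373587662, 'cx': 254.25353567660966, 'cy': 194.18203700382546, 'world_from_camera': array([[-2.37312043e-02,  9.94069564e-01, -1.06125076e-01,
         4.57485164e-01],
       [-9.99718146e-01, -2.36690200e-02,  1.84558849e-03,
        -1.50171938e-01],
       [-6.77233190e-04,  1.06138962e-01,  9.94351076e-01,
         1.31401873e+00],
       [ 0.00000000e+00,  0.00000000e+00,  0.00000000e+00,
         1.00000000e+00]])}
```

View pics/top0.png

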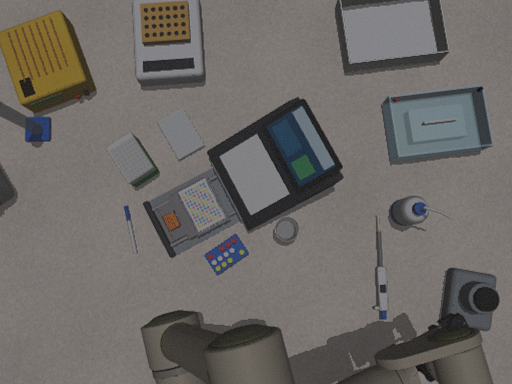

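View pics/scene0.png

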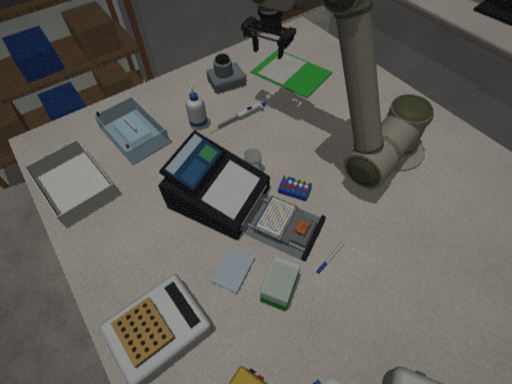

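The top view shows the orange button near (171,221), the plate near (202,205) and the housing to the upper right. The scene view shows the button near (302,228). Next I'll measure these points.

```bash
cat > h.py <<'E'
import numpy as np,cv2
from station import robot
def pts(n,d):
    c=robot.calibration(n);v,u=np.mgrid[0:384,0:512]
    P=np.stack([(u-c['cx'])/c['fx']*d,-(v-c['cy'])/c['fy']*d,-d],-1)
    M=c['world_from_camera'];return P@M[:3,:3].T+M[:3,3]
def proj(n,p):
    c=robot.calibration(n);M=np.linalg.inv(c['world_from_camera']);q=M[:3,:3]@np.asarray(p)+M[:3,3]
    return c['cx']+c['fx']*q[0]/-q[2],c['cy']+c['fy']*q[1]/q[2]
def orange(p,n):
    h=cv2.cvtColor(p,cv2.COLOR_RGB2HSV)
    m=((h[...,0]>4)&(h[...,0]<17)&(h[...,1]>150)&(h[...,2]>60))
    w=np.zeros_like(m)
    if n=="top": w[180:260,140:260]=1
    else: w[190:270,220:340]=1
    return m&w
E
python3 - <<'E'
from h import *
for n in("top","scene"):
    z=np.load(f"pics/{n}0.npz");p,d=z['p'],z['d'];W=pts(n,d)
    m=orange(p,n);q=W[m];print(n,m.sum(),np.median(q,0),q.mean(0),np.percentile(q[:,2],[5,25,50,75,95]))
    r=cv2.minAreaRect(np.argwhere(m)[:,::-1].astype(np.float32));print(r)
    # white plate
    h=cv2.cvtColor(p,cv2.COLOR_RGB2HSV)
    b=W.reshape(-1,3);c=np.median(q,0)
    k=(np.linalg.norm(b[:,:2]-c[:2],axis=1)<.2)&(b[:,2]>.0385)&(b[:,2]<.05)
    img=p.copy();img[k.reshape(384,512)]=[255,0,255]
    a=(140,120) if n=="top" else (220,160)
    o=np.hstack([cv2.resize(x[a[1]:a[1]+140,a[0]:a[0]+130],None,fx=3,fy=3,interpolation=0)[:,:,::-1] for x in(p,img)])
    cv2.imwrite(f"pics/crop_{n}.png",o)
E
```

```text
top 142 [0.52778572 0.07408248 0.04657881] [0.52672363 0.07458082 0.0458921 ] [0.04242457 0.04505    0.04657881 0.04792655 0.05046316]
((170.8000030517578, 220.6000213623047), (14.310833930969238, 10.733125686645508), 63.43495178222656)
scene 120 [0.52780317 0.07624635 0.04557064] [0.53055515 0.07864203 0.05393103] [0.04205576 0.04446877 0.04557064 0.04733094 0.05013489]
((301.50006103515625, 227.00003051757812), (9.838698387145996, 12.074767112731934), 26.56505012512207)
```

View pics/crop_top.png

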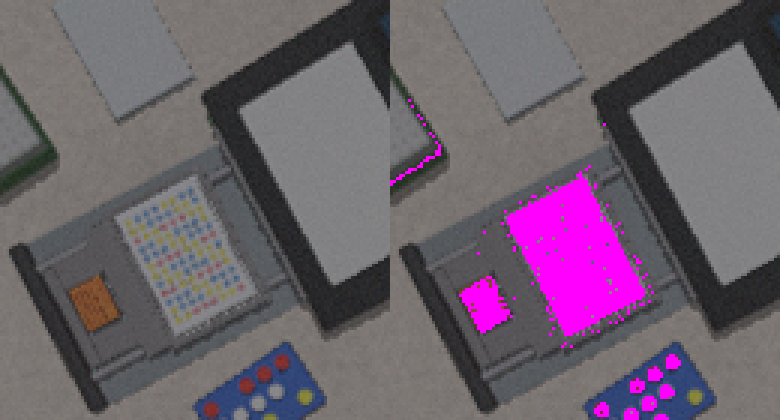

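View pics/crop_scene.png

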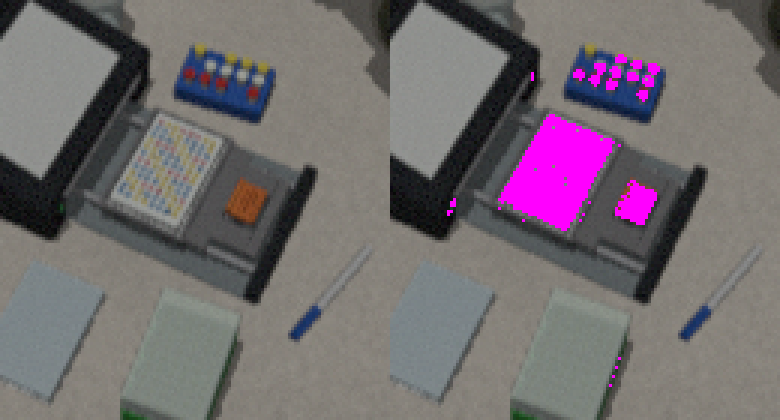

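Run:
```python
from h import *
s=robot.state();T=s['tcp_rot']
for n in("top","scene"):
    z=np.load(f"pics/{n}0.npz");p,d=z['p'],z['d'];W=pts(n,d)
    m=orange(p,n);c=np.median(W[m],0)
    k=(np.linalg.norm(W[...,:2]-c[:2],axis=-1)<.2)&(W[...,2]>.038)&(W[...,2]<.05)
    _,L,st,ce=cv2.connectedComponentsWithStats(cv2.morphologyEx(k.astype(np.uint8),cv2.MORPH_OPEN,np.ones((3,3))))
    i=1+np.argmax(st[1:,4]);q=W[L==i]
    # recompute xy on plane z=.044 via pixel rays
    cam=robot.calibration(n)['world_from_camera'][:3,3]
    def onp(q,h): return cam+(q-cam)*((h-cam[2])/(q[:,2]-cam[2]))[:,None]
    r=cv2.minAreaRect((onp(q,.044)[:,:2]*1000).astype(np.float32));print(n,'plate',r,np.median(q[:,2]),onp(q,.044).mean(0))
    b=onp(W[m],.046)[:,:2]*1000
    print('button',cv2.minAreaRect(b.astype(np.float32)),b.mean(0))
    # housing: height profile; points z>.06 near
    k=(np.linalg.norm(W[...,:2]-c[:2],axis=-1)<.45)&(W[...,2]>.058)&(W[...,2]<.22)
    _,L,st,ce=cv2.connectedComponentsWithStats(cv2.morphologyEx(k.astype(np.uint8),cv2.MORPH_OPEN,np.ones((3,3))))
    for i in np.argsort(-st[1:,4])[:4]+1:
        q=W[L==i];print('tall',st[i],cv2.minAreaRect((q[:,:2]*1000).astype(np.float32)),q[:,2].max())
```

```text
top plate ((566.8196411132812, -8.04364013671875), (122.86505889892578, 81.59488677978516), 26.897308349609375) 0.04447447740360644 [ 0.56686093 -0.00854449  0.044     ]
button ((526.495361328125, 74.51606750488281), (39.11034393310547, 28.768075942993164), 26.011878967285156) [526.71167769  74.55211202]
tall [  208   100   132   130 10169] ((664.6172485351562, -201.75531005859375), (240.64926147460938, 280.7386169433594), 26.759122848510742) 0.19274359773959082
tall [ 141  311   64   73 2223] ((212.52206420898438, 54.25633239746094), (168.9704132080078, 139.7117156982422), 5.786808967590332) 0.2196647119936459
tall [ 106  133   49   52 1386] ((695.1231689453125, 177.34994506835938), (120.64445495605469, 80.8828353881836), 32.26615905761719) 0.09394465843681576
tall [ 135   57   69   24 1385] ((947.018798828125, 74.90837097167969), (62.4186897277832, 188.03172302246094), 3.205817222595215) 0.07961926149007059
scene plate ((569.444580078125, -4.46783447265625), (124.9034652709961, 81.5583267211914), 26.948104858398438) 0.043494690672981395 [ 0.57075776 -0.00366557  0.044     ]
button ((525.371826171875, 74.6738052368164), (40.55255889892578, 31.102256774902344), 27.392038345336914) [nan nan]
tall [ 161  132  109  101 6535] ((647.0814819335938, -210.072265625), (284.9826965332031, 277.17755126953125), 26.87930679321289) 0.1882614928336056
tall [ 344  121   66   68 2488] ((188.11862182617188, 50.06916427612305), (220.5001678466797, 140.5297393798828), 10.595720291137695) 0.21988300769162883
tall [ 163  275   47   63 1382] ((948.7023315429688, 77.22235870361328), (58.60139465332031, 188.09642028808594), 3.0701186656951904) 0.07474361174955102
tall [ 260  256   40   50 1262] ((696.3416137695312, 179.4864501953125), (118.52497100830078, 79.70514678955078), 32.435951232910156) 0.09104954466679949<stdin>:11: RuntimeWarning: divide by zero encountered in divide
<stdin>:11: RuntimeWarning: invalid value encountered in multiply
```

>>> drive_tool:
  steps: "0 0 0 -0.1768; 0 0 0 -0.1768; 0 0 0 -0.1768; 0 0 0 -0.1768; 0 0 0 -0.1768; 0 0 0 -0.1768; 0 0 0 -0.1768; 0 0 0 -0.1768; 0 0 0 -0.1773; 0 0 0 0; 0 0 0 0"
  fingers: 1
  squeeze: 10

```text
t: 1.48
position: [0.2381, -0.4957, 0.2386]
tcp_rot: [[0.894, 0.449, -0.0], [0.449, -0.894, 0.0], [0.0, -0.0, -1.0]]
ft_force: [0.0, -0.8, 0.1]
gripper_width: 0.003
```

```bash
cat >> h.py <<'E'
A=np.radians(26.85);DIR=np.array([np.sin(A),-np.cos(A),0]);BT=np.array([.5253,.0771,.046])
def to(p):
    s=robot.state();T=s['tcp_rot'];print(s['t'],s['position'],'d',T.T@(np.array(p)-s['position']),'yaw',np.degrees(np.arctan2(T[1,0],T[0,0])),'tilt',T[:2,2],s['ft_force'],s['gripper_width'])
E
python3 -c "
from h import *
to(BT-.002*DIR+[0,0,.034])"
```

```text
1.475 [ 0.23810696 -0.49569489  0.23856665] d [ 0.51363556 -0.3849896   0.15877044] yaw 26.65775362770626 tilt [-0.00011421  0.00041161] [ 0.0460505  -0.7855268   0.07785258] 0.0030714597967376133
```

>>> drive_tool:
  steps: "0.02 -0.015 0 -0.0034; 0.038 -0.0285 0 0; 0.038 -0.0285 0 0; 0.038 -0.0285 0 0; 0.038 -0.0285 0 0; 0.038 -0.0285 0 0; 0.038 -0.0285 0 0; 0.038 -0.0285 0 0; 0.038 -0.0285 0 0; 0.038 -0.0285 0 0; 0.038 -0.0285 0 0; 0.038 -0.0285 0 0; 0.038 -0.0285 0 0; 0.024 -0.018 0 0; 0.0136 -0.010 0 0; 0 0 0.04 0; 0 0 0.04 0; 0 0 0.03 0; 0 0 0.02 0; 0 0 0 0"

```text
t: 3.98
position: [0.52, 0.0802, 0.1078]
tcp_rot: [[0.891, 0.453, -0.003], [0.453, -0.891, 0.0], [-0.002, -0.001, -1.0]]
ft_force: [0.3, -0.6, 0.7]
gripper_width: 0.007
```

Run:
```python
from h import *
to(BT-.002*DIR)
for n in("top","scene"):
    p,d=robot.get_image(n);a=(140,120) if n=="top" else (240,140)
    cv2.imwrite(f"pics/{n}1.png",cv2.resize(p[a[1]:a[1]+140,a[0]:a[0]+130],None,fx=4,fy=4,interpolation=0)[:,:,::-1])
```

```text
3.975 [0.51995035 0.0801859  0.10780926] d [0.00352672 0.00325991 0.06179631] yaw 26.94566029369656 tilt [-0.00282716  0.00010321] [ 0.29553411 -0.64254206  0.74605425] 0.007375720280953176
```

View pics/top1.png

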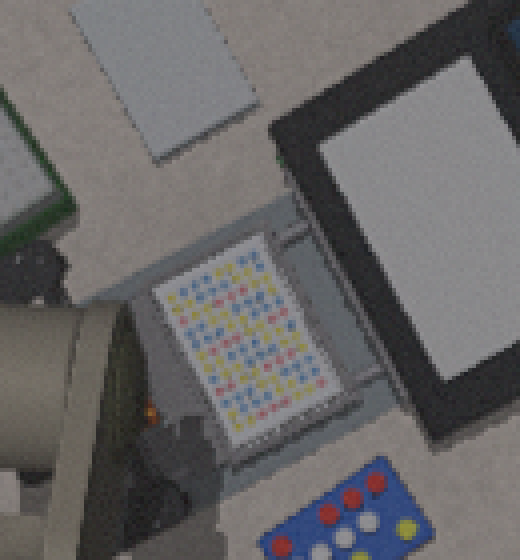

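View pics/scene1.png

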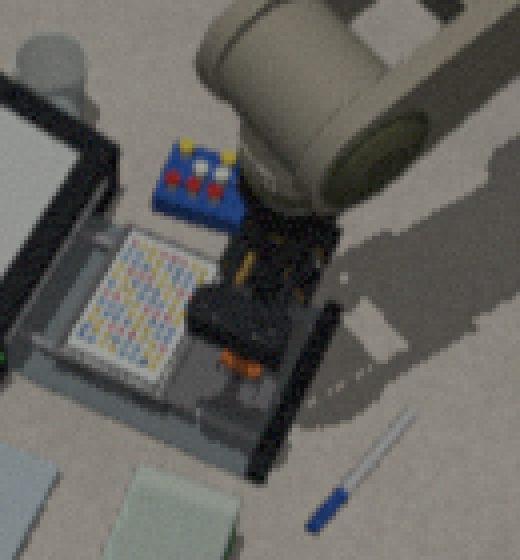

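>>> drive_tool:
  steps: "0.0035 0.0033 0.02 0; 0 0 0.02 0; 0 0 0.01 0; 0 0 0.005 0; 0 0 0 0; 0 0 0 0"

```text
t: 4.82
position: [0.5255, 0.0793, 0.0543]
tcp_rot: [[0.891, 0.455, 0.001], [0.455, -0.891, -0.0], [0.001, 0.001, -1.0]]
ft_force: [-0.1, -0.7, -0.5]
gripper_width: 0.005
```

Run:
```python
from h import *
to(BT-.002*DIR)
p,d=robot.get_image("scene");a=(270,190)
cv2.imwrite(f"pics/scene2.png",cv2.resize(p[a[1]:a[1]+70,a[0]:a[0]+70],None,fx=8,fy=8,interpolation=cv2.INTER_CUBIC)[:,:,::-1])
```

```text
4.825 [0.52546969 0.07932538 0.05434097] d [-1.16368198e-03 -9.96291190e-05  8.33987052e-03] yaw 27.050728027852553 tilt [ 1.04113998e-03 -6.05268231e-05] [-0.05881814 -0.6802105  -0.54183586] 0.004918356264446715
```

View pics/scene2.png

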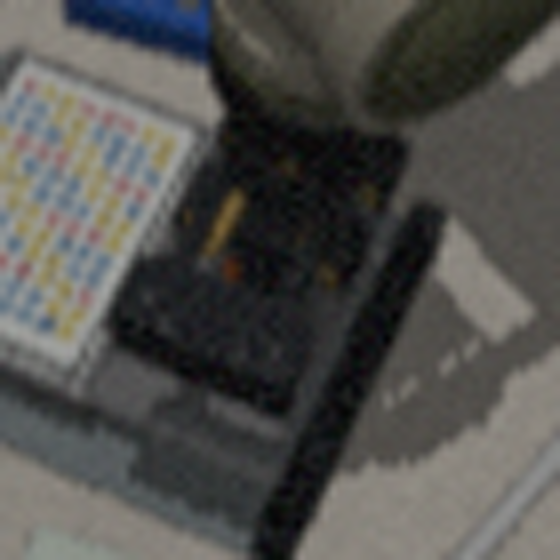

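The button is now hidden under the gripper, at pixel (232,268) of the crop. I'll press down by feel.

>>> drive_tool:
  steps: "0 0 0.004 0; 0 0 0.003 0; 0 0 0.003 0; 0 0 0 0; 0 0 0 0"

```text
t: 5.5
position: [0.5252, 0.0793, 0.0439]
tcp_rot: [[0.891, 0.455, 0.0], [0.455, -0.891, 0.0], [0.0, 0.0, -1.0]]
ft_force: [-1.1, 1.4, 2.6]
gripper_width: 0.003
```

>>> drive_tool:
  steps: "0 0 0.002 0; 0 0 0 0; 0 0 0 0"

```text
t: 5.88
position: [0.5252, 0.0793, 0.0418]
tcp_rot: [[0.891, 0.455, 0.0], [0.455, -0.891, 0.0], [0.0, -0.0, -1.0]]
ft_force: [-0.6, 0.2, 3.1]
gripper_width: 0.008
```

>>> drive_tool:
  steps: "0 0 0.002 0; 0 0 0 0; 0 0 0 0"

```text
t: 6.25
position: [0.5252, 0.0793, 0.0398]
tcp_rot: [[0.891, 0.455, 0.0], [0.455, -0.891, -0.0], [0.0, 0.0, -1.0]]
ft_force: [-2.2, -0.1, 3.3]
gripper_width: 0.003
```

>>> drive_tool:
  steps: "0 0 0.0012 0; 0 0 0 0; 0 0 0 0"

```text
t: 6.62
position: [0.5252, 0.0793, 0.0386]
tcp_rot: [[0.891, 0.455, -0.0], [0.455, -0.891, 0.0], [-0.0, -0.0, -1.0]]
ft_force: [-0.1, 0.9, 3.8]
gripper_width: 0.003
```

>>> drive_tool:
  steps: "0 0.002 0 0; 0 0.002 0 0; 0 0.002 0 0; 0 0.003 0 0; 0 0.003 0 0; 0 0.003 0 0; 0 0 0 0; 0 0 0 0"

```text
t: 7.62
position: [0.5321, 0.0657, 0.0386]
tcp_rot: [[0.891, 0.455, 0.0], [0.455, -0.891, -0.0], [0.0, 0.0, -1.0]]
ft_force: [-1.4, -2.5, 4.4]
gripper_width: 0.007
```

Run:
```python
from h import *
to(BT)
s=robot.state();print(DIR@(s['position']-BT),DIR@s['ft_force'])
def plate(n):
    p,d=robot.get_image(n);W=pts(n,d)
    k=(np.linalg.norm(W[...,:2]-(BT+.1*DIR)[:2],axis=-1)<.12)&(W[...,2]>.038)&(W[...,2]<.05)&(p.min(-1)>90)
    a=(140,120) if n=="top" else (220,140)
    cv2.imwrite(f"pics/{n}3.png",cv2.resize(p[a[1]:a[1]+140,a[0]:a[0]+130],None,fx=4,fy=4,interpolation=0)[:,:,::-1])
plate("top");plate("scene")
```

```text
7.625 [0.5320951  0.06568207 0.03859322] d [-0.0008594  -0.0132555  -0.00741325] yaw 27.04883941805985 tilt [ 0.00023891 -0.00042444] [-1.41628064 -2.45848729  4.36459512] 0.006719487958624209
0.013256041157315403 1.553770651190137
```

View pics/top3.png

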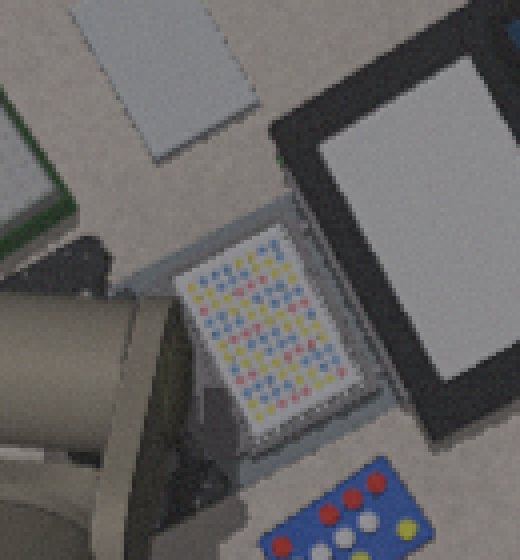

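>>> drive_tool:
  steps: "0 0.003 0 0; 0 0.005 0 0; 0 0.006 0 0; 0 0.006 0 0; 0 0.006 0 0; 0 0.006 0 0; 0 0.006 0 0; 0 0.006 0 0; 0 0.006 0 0; 0 0.006 0 0; 0 0.006 0 0; 0 0.006 0 0; 0 0.006 0 0; 0 0.006 0 0; 0 0.006 0 0; 0 0.005 0 0; 0 0.004 0 0; 0 0.003 0 0; 0 0 0 0; 0 0 0 0"

```text
t: 10.22
position: [0.5768, -0.0216, 0.0387]
tcp_rot: [[0.891, 0.455, 0.001], [0.455, -0.891, -0.001], [0.0, 0.001, -1.0]]
ft_force: [-1.0, -2.9, 3.8]
gripper_width: 0.006
```

Run:
```python
from h import *
to(BT)
s=robot.state();print(DIR@(s['position']-BT),DIR@s['ft_force'])
for n in("top","scene"):
    p,d=robot.get_image(n)
    a=(140,120) if n=="top" else (200,140)
    cv2.imwrite(f"pics/{n}4.png",cv2.resize(p[a[1]:a[1]+140,a[0]:a[0]+130],None,fx=4,fy=4,interpolation=0)[:,:,::-1])
```

```text
10.225 [ 0.57683217 -0.02156929  0.03868468] d [-0.00100988 -0.11130466 -0.00741354] yaw 27.05527151046414 tilt [ 0.0008036  -0.00057577] [-1.01297791 -2.90841815  3.84797036] 0.006397419582353118
0.11130678249556152 2.1373495911802927
```

View pics/top4.png

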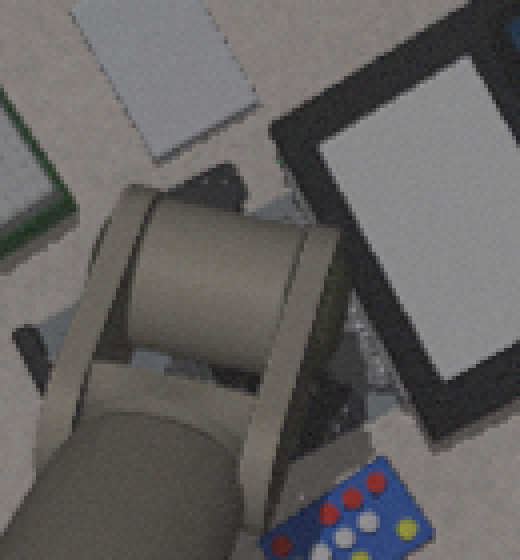

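View pics/scene4.png

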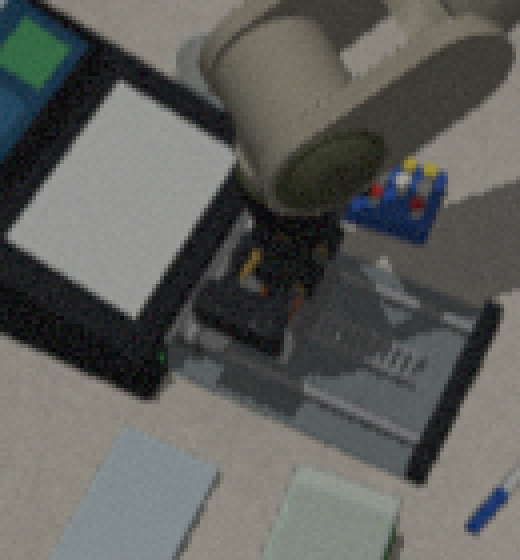

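>>> drive_tool:
  steps: "0 0.003 0 0; 0 0.003 0 0; 0 0.003 0 0; 0 0.002 0 0; 0 0 0 0; 0 0 0 0"

```text
t: 11.08
position: [0.5818, -0.0314, 0.0386]
tcp_rot: [[0.891, 0.455, 0.001], [0.455, -0.891, -0.001], [0.0, 0.001, -1.0]]
ft_force: [-0.7, -1.6, 5.0]
gripper_width: 0.006
```

>>> drive_tool:
  steps: "0 0.0015 0 0; 0 0.0015 0 0; 0 0 0 0; 0 0 0 0"

```text
t: 11.58
position: [0.5829, -0.0336, 0.0385]
tcp_rot: [[0.891, 0.455, -0.0], [0.455, -0.891, 0.0], [0.0, -0.0, -1.0]]
ft_force: [-1.2, 2.5, 3.0]
gripper_width: 0.003
```

>>> drive_tool:
  steps: "0 0.0015 0 0; 0 0 0 0; 0 0 0 0"

```text
t: 11.95
position: [0.5836, -0.0351, 0.0386]
tcp_rot: [[0.891, 0.455, 0.0], [0.455, -0.891, 0.0], [0.0, 0.0, -1.0]]
ft_force: [-1.3, 3.0, 3.8]
gripper_width: 0.006
```

>>> drive_tool:
  steps: "0 0.0015 0 0; 0 0 0 0; 0 0 0 0"

```text
t: 12.32
position: [0.5843, -0.0366, 0.0386]
tcp_rot: [[0.891, 0.455, 0.0], [0.455, -0.891, -0.0], [0.0, 0.0, -1.0]]
ft_force: [-0.8, 1.5, 3.7]
gripper_width: 0.008
```

>>> drive_tool:
  steps: "0 0.0015 0 0; 0 0 0 0; 0 0 0 0"

```text
t: 12.7
position: [0.585, -0.0379, 0.0386]
tcp_rot: [[0.891, 0.455, 0.0], [0.455, -0.891, -0.0], [0.0, 0.0, -1.0]]
ft_force: [-1.5, 1.4, 3.0]
gripper_width: 0.002
```

>>> drive_tool:
  steps: "0 0.001 0 0; 0 0 0 0; 0 0 0 0"

```text
t: 13.08
position: [0.5852, -0.0383, 0.0385]
tcp_rot: [[0.891, 0.455, -0.001], [0.455, -0.891, 0.001], [-0.0, -0.001, -1.0]]
ft_force: [-3.2, 5.3, 3.5]
gripper_width: 0.008
```

>>> drive_tool:
  steps: "0 0.0007 0 0; 0 0 0 0; 0 0 0 0"

```text
t: 13.45
position: [0.5852, -0.0384, 0.0384]
tcp_rot: [[0.891, 0.455, -0.001], [0.455, -0.891, 0.002], [-0.0, -0.002, -1.0]]
ft_force: [-2.7, 6.9, 4.6]
gripper_width: 0.002
```

Run:
```python
from h import *
s=robot.state();print(s['position'],DIR@(s['position']-BT),DIR@s['ft_force'])
```

```text
[ 0.58522261 -0.03843634  0.03841729] 0.1301450215280186 -7.415081109543358
```

>>> drive_tool:
  steps: "0 -0.0007 0 0; 0 0 -0.002 0; 0 0 -0.002 0; 0 0 -0.002 0; 0 0 -0.002 0; 0 0 -0.002 0; 0 0 -0.003 0; 0 0 -0.004 0; 0 0 -0.005 0; 0 0 -0.01 0; 0 0 -0.02 0; 0 0 -0.04 0; 0 0 -0.05 0; 0 0 -0.05 0; 0 0 -0.03 0; 0 0 0 0"

```text
t: 15.45
position: [0.5859, -0.0389, 0.2633]
tcp_rot: [[0.891, 0.455, 0.005], [0.455, -0.891, -0.002], [0.004, 0.004, -1.0]]
ft_force: [1.0, 0.6, -0.3]
gripper_width: 0.002
```

>>> drive_tool:
  steps: "0 -0.03 0 0; 0 -0.05 0 0; 0 -0.05 0 0; 0 -0.05 0 0; 0 -0.05 0 0; 0 -0.03 0 0; 0 0 0 0; 0 0 0 0"

```text
t: 16.45
position: [0.4674, 0.1922, 0.2599]
tcp_rot: [[0.891, 0.454, -0.001], [0.454, -0.891, -0.0], [-0.001, -0.0, -1.0]]
ft_force: [-0.4, -0.3, -0.1]
gripper_width: 0.007
```

Run:
```python
from h import *
to(BT)
for n in("top","scene"):
    p,d=robot.get_image(n);np.savez(f"pics/{n}5.npz",p=p,d=d)
    W=pts(n,d);m=orange(p,n);q=W[m]
    if len(q): print(n,m.sum(),np.median(q,0),DIR@(np.median(q,0)-BT))
    a=(140,120) if n=="top" else (200,140)
    cv2.imwrite(f"pics/{n}5.png",cv2.resize(p[a[1]:a[1]+140,a[0]:a[0]+130],None,fx=4,fy=4,interpolation=0)[:,:,::-1])
```

```text
16.45 [0.46740621 0.19216979 0.25989407] d [-0.00048152  0.12881831  0.21389023] yaw 27.02625031859388 tilt [-0.00099182 -0.00046675] [-0.4457768  -0.31527896 -0.13942442] 0.007355351788790058
top 144 [ 0.58225128 -0.03758628  0.0471481 ] 0.12804459086096934
scene 110 [ 0.58412417 -0.036926    0.04533808] 0.1283013990673073
```

View pics/top5.png

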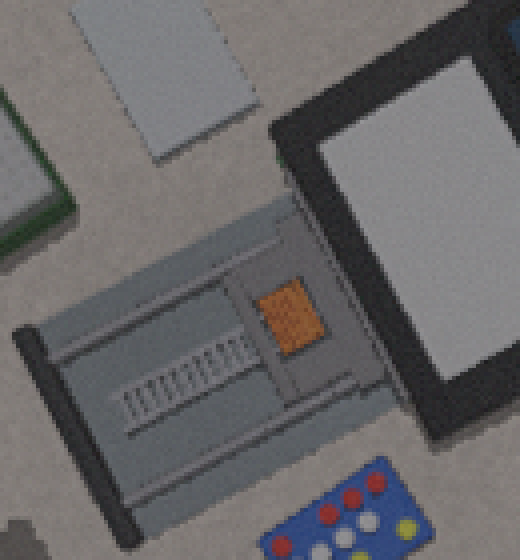

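View pics/scene5.png

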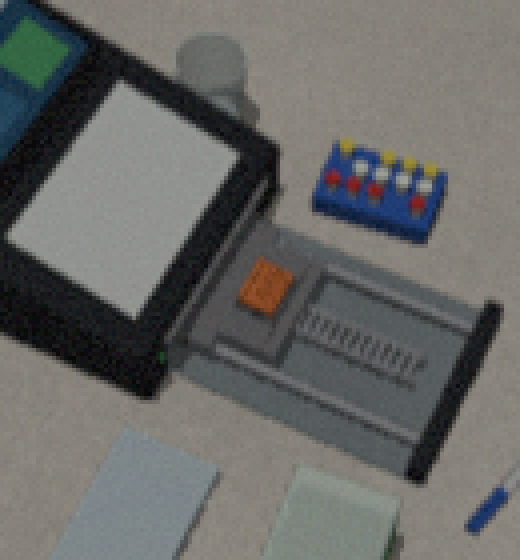

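Run:
```python
from h import *
for n in("top","scene"):
    cam=robot.calibration(n)['world_from_camera'][:3,3]; r=[]
    for i in(0,5):
        z=np.load(f"pics/{n}{i}.npz");p,d=z['p'],z['d'];m=orange(p,n);W=pts(n,np.ones_like(d))[m]
        q=cam+(W-cam)*((.046-cam[2])/(W[:,2]-cam[2]))[:,None];r.append(q.mean(0))
        k=pts(n,d)[m][:,2];r.append(np.median(k))
    print(n,'travel',DIR@(r[2]-r[0]),'z',r[1],r[3])
    a=np.load(f"pics/{n}0.npz")['p'].astype(int);b=np.load(f"pics/{n}5.npz")['p'].astype(int)
    df=(cv2.blur(np.abs(a-b).sum(-1).astype(np.float32),(3,3))>60).astype(np.uint8)*255
    cv2.imwrite(f"pics/diff_{n}.png",np.dstack([df,b[...,1].astype(np.uint8),b[...,0].astype(np.uint8)]))
```

```text
top travel 0.12562504314607878 z 0.04657881077258097 0.04714809751310711
scene travel 0.12573807152503613 z 0.04557064263248828 0.04533807750225177
```

View pics/diff_top.png

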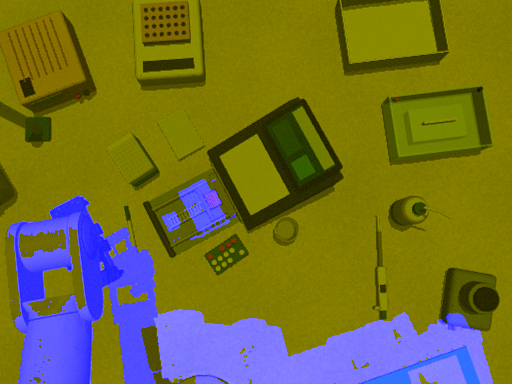

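View pics/diff_scene.png

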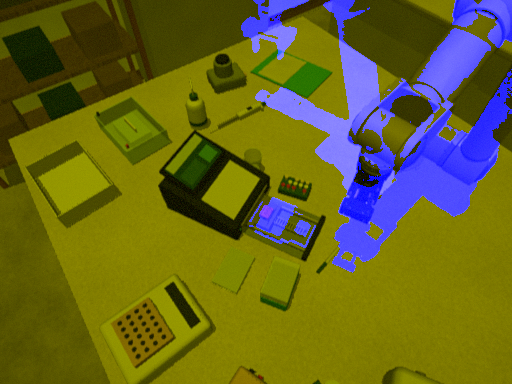

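The difference images show change only at the arm, its shadow and the carriage. No bystander moved. Travel is 125.7 mm and the button is back at its full height, so I'm handing in.

```bash
python3 -c "
from station import robot
print(robot.state()['t'],robot.sign_off())"
```

```text
the job is handed in; nothing more can be done
16.55 None
```

The carriage is in the reader at its end stop, and the button has sprung back up. I handed the job in at 16.6 s.

I pressed the orange button with the shut fingertips to about 7.5 mm of its 8 mm. I kept it held down and slid the carriage in. At the end the force rose to about 7 N while the finger moved only 0.1 mm for 0.7 mm commanded. I then lifted straight off and moved the arm clear.

**Last checks:**
- **Carriage travel:** the two cameras gave 125.6 and 125.7 mm, against 126 expected and 117 for the slot before it.
- **Button height:** its face measured 45 to 47 mm above the bench, the same as at the start, so it is fully up.
- **Bystanders:** comparing before and after pictures showed change only at the arm, its shadow and the carriage. The arm's shadow lay near the marker in the last picture, but the pen itself showed no shift.
- **Force readings:** while sliding, the force along the slide had the opposite sign to what friction should give, by about 2 N. I took this as sensor noise. The readings at the stop were clear.
- **Not checked:** the sample plate is inside the housing and out of sight, so I could not see it after the slide. In the one picture I viewed during the slide, early on, it was riding with the carriage.

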